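Kit the tested vacuum-cleaner parts

ROBOT

A 7-joint arm with a two-finger parallel gripper is mounted at the origin on the work surface. World frame = base frame: x ahead of the robot, y to its left, z up, the work surface at z = 0. Lengths are in m, angles in rad, forces in N, time in s.
With the tool pointing down it reaches from about 0.425 to 0.95 m from the base axis. Payload 4.7 kg.
Tool frame: the origin (TCP) lies on the centre line of the jaws, within the pads' length; the fingertips stand 19 mm ahead of it and the grasp point (between the pads) is the TCP; z points along the fingers, x is the direction in which the jaws open and shut, and the axes are right-handed (so a half turn about z gives the same grasp; the last joint's range is limited). The gripper opens to 85 mm and grips with 20 to 120 N. Pads are 22 mm wide; open, the fingers measure 114 mm over their backs; the gripper's body (76 mm by 85 mm) begins 54 mm behind the grasp point. The pads swing forward as they close: fully open they stand 13 mm farther back than shut.
Start: joints at [1.318, 0.469, -0.049, 1.532, 0.024, 1.141, -0.082], TCP at [0.15, -0.658, 0.25] pointing down, gripper open.
Joint ranges: [-2.59, 2.59], [-0.33, 1.99], [-1.39, 1.29], [0.1, 2.45], [-1.04, 4.18], [0.21, 1.99], [-2.66, 2.66]. Speed limits (rad/s): [2.57, 2.57, 3.14, 3.14, 3.14, 3.14, 3.14].

INTERFACE

Orientations are given as [roll, pitch, yaw] about the fixed x, y, z axes, in that order (R = Rz(yaw) Ry(pitch) Rx(roll)).
In Python, from station import monitor, optics, manip gives the robot as it stands. The module is installed in compiled form; this text tells all that it offers.
- The arm moves only by the tool move_arm, never from a script. Its argument "deltas" is text: rows parted by semicolons, each of 7 numbers parted by spaces: the shift along the world's x, y, z in m, then the turn, a rotation vector about the world's x, y, z in rad, then the closure, from 0 (fully open) to 1 (shut). In form: x y z wx wy wz jaw; .... A call has 1 to 5 rows; each row is the pose to reach, as a shift and turn from the pose commanded when the call began; what a row does not reach only later rows make up. A row lasts 1/10 s, in which the tool goes at most 50 mm and 8.59 degrees, less where a joint would pass 70% of its speed; a pose out of reach is approached as far as the arm can. A call with a gripper value outside its range is refused whole. The fingers move at their own pace and stop on an object; the grip force is fixed at half the most. Time passes only in rows, so rows that repeat a pose let the fingers close. It gives the time, the measured TCP pose, the force and the opening at its end, in the units of the state.
- monitor.read_state(): the state, without advancing time (a new reading comes with each control period).
- optics.get_image(name): name is "scene" or "top" or "wrist"; returns a dict with "pixels" (400x640x3 uint8, blue, green, red), "K" (3x3 intrinsics, pixels), "R" (3x3) and "t" (3): a world point X has camera coordinates R X + t. Camera axes: x right, y down, z forward; pixel columns grow to the right and rows downward; lengths in m; the calibration is good to about 2 mm. A picture is of the moment at which its call begins. There is no depth.
- manip.finish_job(): hands the job in, once; it reports no verdict.
The state is a dict: "time_s": time; "qpos": joint angles; "qd": joint speeds; "joint_efforts": joint torques, N m; "tool_pos": TCP position; "eef_rot": TCP orientation; "contact_force": force on the tool from outside, world axes, zero at the start; "moment": the same for the moment, N m; "gripper_width": finger opening in m.
Only numpy, scipy, OpenCV 4.12 (cv2) and the standard library are available. Lean on these libraries where they do the work, as an engineer would, in place of code of your own. Each camera call takes 0.05 s, during which the arm holds its last target.

TASK

Four parts of the dismantled vacuum cleaner passed their test and carry a round coloured sticker: stand each one upright in the middle of the kit-tray bay of its sticker's colour. Set them down gently, do not drop them. The motor and the filter without a sticker are scrap: leave them standing where they are.

Things in the scene. Friction and masses are not known exactly. Their poses are not given: they have to be found in the camera images.
- motor_red: Stickered electric motor, a steel cylinder standing upright with a copper band near its foot, 48 mm in diameter, 56 mm tall (a look-only shaft stub 5 mm more), with a round RED sticker (30 mm) on its top. Origin at the centre of its underside, z up. About 0.22 kg. Belongs in the red bay.
- filter_blue: Stickered white pleated filter cartridge, a cylinder standing upright, 52 mm in diameter, 52 mm tall, with a round BLUE sticker (30 mm) on its top. Origin at the centre of its underside, z up. About 0.09 kg. Belongs in the blue bay.
- battery_yellow: Black battery pack, a box 64 mm (its x) by 40 mm (its y) by 50 mm tall, with a round YELLOW sticker (30 mm) on its top. Origin at the centre of its underside, z up. About 0.26 kg. Grip it across the 40 mm. Belongs in the yellow bay.
- switch_green: Grey switch module, a box 48 mm (its x) by 34 mm (its y) by 50 mm tall, with a round GREEN sticker (30 mm) on its top. Origin at the centre of its underside, z up. About 0.11 kg. Grip it across the 34 mm. Belongs in the green bay.
- motor_plain: Look-alike: the same electric motor, a steel cylinder standing upright with a copper band near its foot, 48 mm in diameter, 56 mm tall (a look-only shaft stub 5 mm more), but with NO sticker, bare steel top with black vent slots. Origin at the centre of its underside, z up. Stays where it is.
- filter_plain: Look-alike: the same white pleated filter cartridge, a cylinder standing upright, 52 mm in diameter, 52 mm tall, but with NO sticker, all white. Origin at the centre of its underside, z up. Stays where it is.
- bay_red: Red bay of the kit tray: fixed open square liner, 94 mm outside, 88 mm inside. Origin at the centre of its underside, 5 mm above the bench; inner floor 3 mm, rim 12 mm above the origin; x and y along its sides. The four bays stand two by two, 96 mm between centres, in one fixed grey tray 204 mm square, its rim 15 mm above the bench.
- bay_yellow: Yellow bay of the kit tray: fixed open square liner, 94 mm outside, 88 mm inside. Origin at the centre of its underside, 5 mm above the bench; inner floor 3 mm, rim 12 mm above the origin; x and y along its sides. Which colour is where in the tray changes, and so do the tray's place and yaw.
- bay_green: Green bay of the kit tray: fixed open square liner, 94 mm outside, 88 mm inside. Origin at the centre of its underside, 5 mm above the bench; inner floor 3 mm, rim 12 mm above the origin; x and y along its sides. The loose parts stand to the right of the tray, centres at least 90 mm apart.
- bay_blue: Blue bay of the kit tray: fixed open square liner, 94 mm outside, 88 mm inside. Origin at the centre of its underside, 5 mm above the bench; inner floor 3 mm, rim 12 mm above the origin; x and y along its sides. A red multimeter, a clear tub and a screwdriver lie beyond the parts (x above 0.73 m, under 45 mm tall), no part of the job.

How it is judged:
At the end, for the whole second after the job is handed in: Each stickered part stands upright (within 0.1 rad) on the floor (within 5 mm) of the bay of its sticker's colour, centred within 15 mm, released and at rest; the motor and filter without stickers are upright and within 20 mm of where they stood (horizontal distance between motor_red and bay_red below 0.015 m and z of motor_red in the frame of bay_red below 0.008 m and angle between each of motor_red, filter_blue, battery_yellow, switch_green, motor_plain, filter_plain's own z axis and vertical below 0.1 rad and linear speed of each of motor_red, filter_blue, battery_yellow, switch_green below 0.02 m/s and horizontal distance between filter_blue and bay_blue below 0.015 m and z of filter_blue in the frame of bay_blue below 0.008 m and horizontal distance between battery_yellow and bay_yellow below 0.015 m and z of battery_yellow in the frame of bay_yellow below 0.008 m and horizontal distance between switch_green and bay_green below 0.015 m and z of switch_green in the frame of bay_green below 0.008 m and distance of each of motor_plain, filter_plain from where it was at the start of the episode below 0.02 m); the robot touches nothing.
It fails at once if a stickered part is dropped into its bay (faster than 0.6 m/s just above the bay's floor) ((horizontal distance between motor_red and bay_red below 0.05 m and z of motor_red in the frame of bay_red below 0.015 m and linear speed of motor_red above 0.6 m/s) or (horizontal distance between filter_blue and bay_blue below 0.05 m and z of filter_blue in the frame of bay_blue below 0.015 m and linear speed of filter_blue above 0.6 m/s) or (horizontal distance between battery_yellow and bay_yellow below 0.05 m and z of battery_yellow in the frame of bay_yellow below 0.015 m and linear speed of battery_yellow above 0.6 m/s) or (horizontal distance between switch_green and bay_green below 0.05 m and z of switch_green in the frame of bay_green below 0.015 m and linear speed of switch_green above 0.6 m/s)).
It fails at once if the motor or filter without a sticker is moved more than 20 mm or tipped over ((distance of motor_plain from where it was at the start of the episode above 0.02 m or angle between motor_plain's own z axis and vertical above 0.5 rad) or (distance of filter_plain from where it was at the start of the episode above 0.02 m or angle between filter_plain's own z axis and vertical above 0.5 rad)).
It also fails if it takes over 125 s, if anything falls off the work surface, if the arm or the gripper's body presses on something with over 40 N, if the wrist force passes 120 N, or if a joint passes its speed limit or range.

## Working session

There is one attempt and no reset: what is moved stays moved. The work goes in short steps, Python scripts to look and compute and a tool call to move; the robot and the scene stay as the last step left them, time stands still between calls to the robot, and variables do not carry over. Pictures are saved under pics/ and viewed, and the job is handed in when it is done.

Besides the shell and the picture viewer there is one more tool, called after "Request:" as name(argument=value, ...) on one line, values as JSON. move_arm: Moves the arm, as the interface text tells. Its arguments: {"type":"object","properties":{"deltas":{"type":"string"}},"required":["deltas"]}

```bash
mkdir -p pics; python3 - <<'E'
from station import monitor, optics
import cv2,numpy as np
print(monitor.read_state())
for n in ("top","scene"):
    d=optics.get_image(n); cv2.imwrite(f"pics/{n}0.png",d["pixels"]); np.savez(f"{n}0.npz",**d)
    print(n,d["K"].tolist(),d["R"].tolist(),d["t"].tolist())
E
```

```text
{'time_s': 0.0, 'qpos': array([ 1.31812617,  0.4694584 , -0.04860042,  1.53371485,  0.02406708,
        1.14099914, -0.08229344]), 'qd': array([ 7.61653589e-05, -2.71467266e-03, -1.31626012e-04, -1.10045432e-03,
       -2.60777664e-05, -2.59022437e-04, -1.44262398e-03]), 'joint_efforts': array([-4.69473180e-04, -5.10309792e+01, -4.63510444e-02, -2.37714440e+01,
        1.08326162e-02,  7.53204018e-03,  2.95622065e-06]), 'tool_pos': array([ 0.1496861, -0.6576206,  0.2492411]), 'eef_rot': array([ 3.14155082e+00,  1.99521723e-03, -1.34699643e+00]), 'contact_force': array([-0.02430434,  0.65046892, -0.10105701]), 'moment': array([ 0.03240538,  0.03517434, -0.02128739]), 'gripper_width': 0.085181265833829}
top [[503.2302313415562, 0.0, 321.3764687436749], [0.0, 503.2302313415562, 201.54004041129312], [0.0, 0.0, 1.0]] [[-0.023060499970153088, -0.9996055618923152, 0.016029160148789617], [-0.9966604693409165, 0.021730360396492183, -0.07871277082012915], [0.07833340407686994, -0.017790786126181644, -0.9967684614466603]] [0.001524854019983865, 0.5505914379563549, 1.2944657064048577]
scene [[440.6830815228722, 0.0, 325.7204319381952], [0.0, 440.6830815228722, 199.64898739192625], [0.0, 0.0, 1.0]] [[0.5567079530455962, 0.8306660589361008, 0.008375771447960185], [0.5759092979936024, -0.37866577398497314, -0.7245279236143195], [-0.5986691369198, 0.40817414193445345, -0.6891945547926032]] [-0.28232705864586094, -0.2845740877071748, 1.2472083995683756]
```

View pics/top0.png

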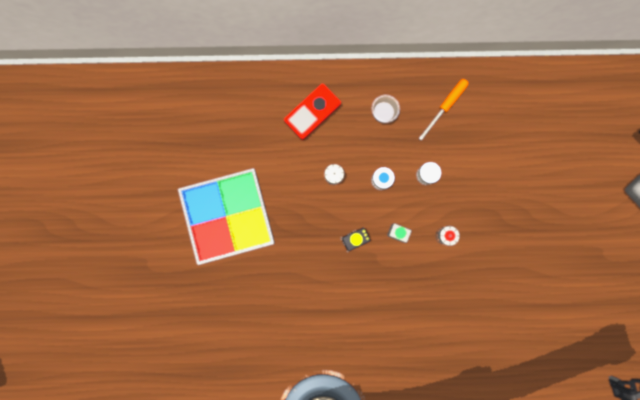

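View pics/scene0.png

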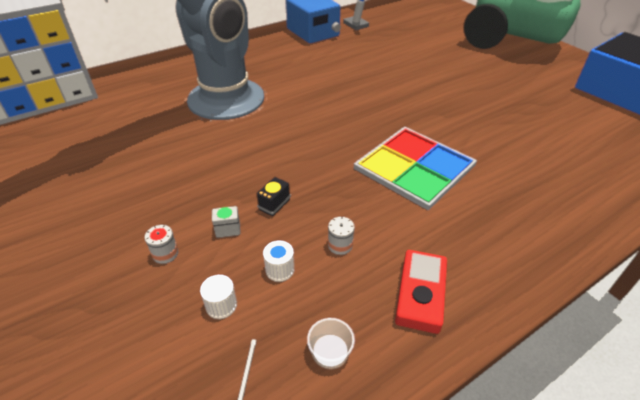

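```bash
cat > h.py <<'E'
import numpy as np,cv2
def back(d,u,v,z):
    r=d["R"].T@np.linalg.inv(d["K"])@np.array([u,v,1.]); c=-d["R"].T@d["t"]
    return (c+r*(z-c[2])/r[2])
def proj(d,X):
    p=d["K"]@(d["R"]@np.asarray(X,float)+d["t"]); return p[:2]/p[2]
def seg(d,roi=None):
    hsv=cv2.cvtColor(d["pixels"],cv2.COLOR_BGR2HSV); out=[]
    for n,lo,hi in (("red",-6,6),("yellow",24,34),("green",50,85),("blue",98,115)):
        H=hsv[...,0].astype(int); H=np.where(H>170,H-180,H)
        m=((H>=lo)&(H<=hi)&(hsv[...,1]>120)&(hsv[...,2]>110)).astype(np.uint8)
        k,l,s,c=cv2.connectedComponentsWithStats(m)
        for i in range(1,k):
            if s[i,4]>=25: out.append((n,c[i].round(2),s[i].tolist(),l==i))
    return out
E
python3 - <<'E'
from h import *
for n in("top","scene"):
    d=dict(np.load(n+"0.npz"))
    for c,p,s,m in seg(d):
        x,y,w,h,a=s
        if n=="top" and not(150<p[0]<500 and p[1]<300):continue
        if n=="scene" and not(140<p[0]<480 and p[1]>120):continue
        z=.008 if a>300 else {"red":.056,"blue":.052}.get(c,.05)
        print(n,c,p,a,back(d,*p,z).round(4))
d=np.load("top0.npz")["pixels"]
cv2.imwrite("pics/c1.png",cv2.resize(d[150:260,310:470],None,fx=5,fy=5,interpolation=cv2.INTER_CUBIC))
cv2.imwrite("pics/c2.png",cv2.resize(d[160:270,170:280],None,fx=5,fy=5,interpolation=cv2.INTER_CUBIC))
d=np.load("scene0.npz")["pixels"]
cv2.imwrite("pics/c3.png",cv2.resize(d[165:325,140:360],None,fx=3.6,fy=3.6,interpolation=cv2.INTER_CUBIC))
E
```

```text
top red [315.3  108.95] 1118 [ 8.009e-01 -5.000e-04  8.000e-03]
top red [211.82 238.41] 1222 [0.461 0.278 0.008]
top red [449.55 235.36] 83 [ 0.4544 -0.3343  0.056 ]
top yellow [247.57 228.4 ] 1274 [0.4851 0.1843 0.008 ]
top yellow [355.98 238.94] 141 [ 0.4508 -0.0962  0.05  ]
top green [237.06 188.71] 809 [0.5904 0.2108 0.008 ]
top green [400.08 232.41] 74 [ 0.4648 -0.2094  0.05  ]
top blue [383.54 177.15] 65 [ 0.6075 -0.1715  0.052 ]
top blue [200.42 198.4 ] 564 [0.5668 0.3073 0.008 ]
scene red [410.23 143.88] 858 [0.4538 0.2866 0.008 ]
scene red [157.63 233.86] 135 [ 0.4538 -0.3327  0.056 ]
scene red [421.05 298.47] 2563 [0.8016 0.001  0.008 ]
scene yellow [385.72 163.92] 952 [0.4815 0.1858 0.008 ]
scene yellow [272.7 186.8] 149 [ 0.4499 -0.0933  0.05  ]
scene green [421.87 181.15] 1177 [0.5734 0.2145 0.008 ]
scene green [224.11 212.46] 104 [ 0.4636 -0.2074  0.05  ]
scene blue [444.71 161.46] 991 [0.5506 0.3081 0.008 ]
scene blue [277.73 251.53] 134 [ 0.6072 -0.1696  0.052 ]
```

View pics/c1.png

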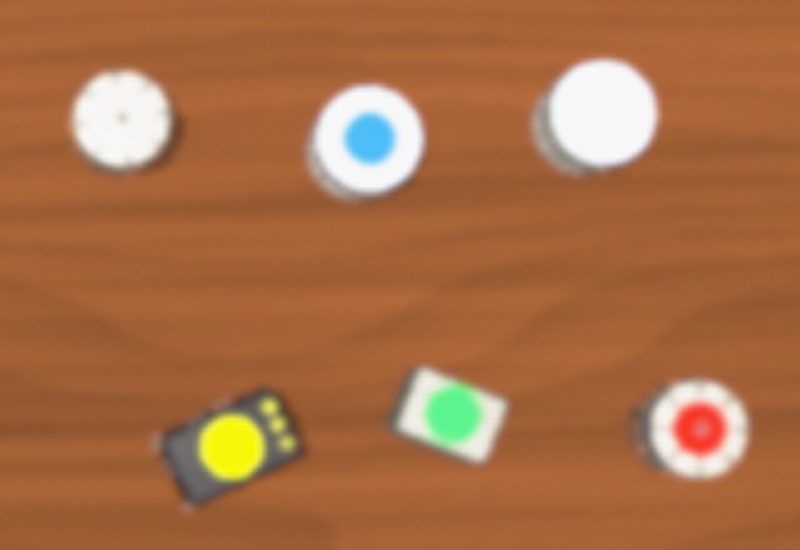

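View pics/c2.png

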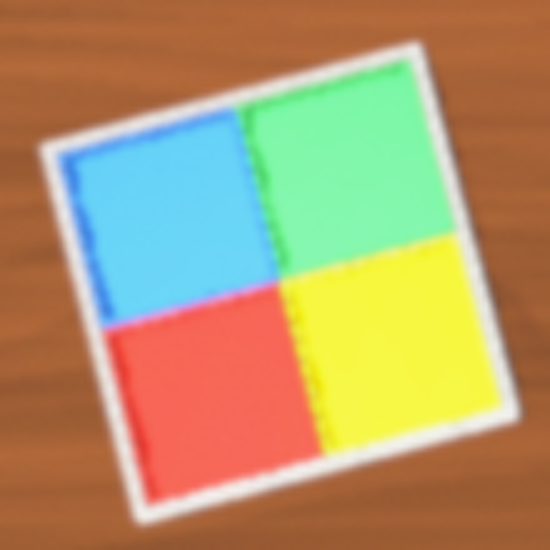

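View pics/c3.png

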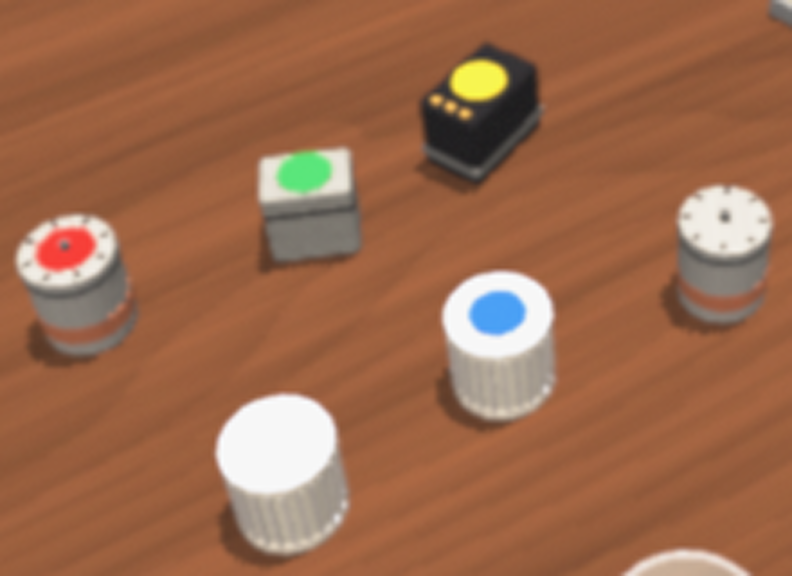

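```bash
python3 - <<'E'
from h import *
d=dict(np.load("top0.npz"))
def P(pts,u0,v0,f,z): return np.array([back(d,(x+.5)/f-.5+u0,(y+.5)/f-.5+v0,z) for x,y in pts])
t=P([(40,146),(421,42),(520,415),(137,523)],170,160,5,.015)
print(t.round(4)); c=t.mean(0);
e=[np.linalg.norm(t[i]-t[(i+1)%4]) for i in range(4)];print(e)
ys=[np.arctan2(*(t[a]-t[b])[1::-1]) for a,b in((0,3),(1,2))]; ys+= [np.arctan2(*(t[a]-t[b])[1::-1])-np.pi/2 for a,b in((0,1),(3,2))]
print("tray",c,ys); y=np.mean(ys)
ax=np.array([np.cos(y),np.sin(y)]);ay=np.array([-ax[1],ax[0]])
for n,s,q in(("blue",1,1),("green",1,-1),("red",-1,1),("yellow",-1,-1)): print(n,(c[:2]+.048*(s*ax+q*ay)).round(4))
for n,pts in(("bat",[(163,442),(275,390),(303,452),(190,507)]),("sw",[(422,368),(508,403),(485,463),(400,428)])):
    b=P(pts,310,150,5,.05);print(n,b.mean(0).round(4),[np.linalg.norm(b[i]-b[(i+1)%4]).round(4) for i in range(4)],[np.arctan2(*(b[i]-b[(i+1)%4])[1::-1]).round(3) for i in range(4)])
for n,p,z in(("mp",(122,120),.056),("fp",(603,113),.052)): print(n,P([p],310,150,5,z))
d=dict(np.load("scene0.npz"))
im=d["pixels"]; cv2.imwrite("pics/c4.png",cv2.resize(im[120:215,345:485],None,fx=5,fy=5,interpolation=cv2.INTER_CUBIC))
E
```

```text
[[0.5927 0.3652 0.015 ]
 [0.6436 0.1652 0.015 ]
 [0.4463 0.1161 0.015 ]
 [0.3951 0.3153 0.015 ]]
[np.float64(0.2063970958899168), np.float64(0.20326253074719192), np.float64(0.20564770766410467), np.float64(0.20383465609246804)]
tray [0.51944276 0.24044997 0.015     ] [np.float64(0.24749633168776344), np.float64(0.24380134043384852), np.float64(0.2489952391325554), np.float64(0.25178952640062335)]
blue [0.5542 0.2988]
green [0.5778 0.2057]
red [0.4611 0.2752]
yellow [0.4847 0.1821]
bat [ 0.4503 -0.0967  0.05  ] [np.float64(0.0631), np.float64(0.0345), np.float64(0.0641), np.float64(0.0357)] [np.float64(1.981), np.float64(0.396), np.float64(-1.144), np.float64(-2.773)]
sw [ 0.4641 -0.2101  0.05  ] [np.float64(0.0473), np.float64(0.0329), np.float64(0.0468), np.float64(0.0327)] [np.float64(1.161), np.float64(-0.403), np.float64(-1.984), np.float64(2.756)]
mp [[ 0.61879641 -0.04417179  0.056     ]]
fp [[ 0.61778391 -0.29231248  0.052     ]]
```

View pics/c4.png

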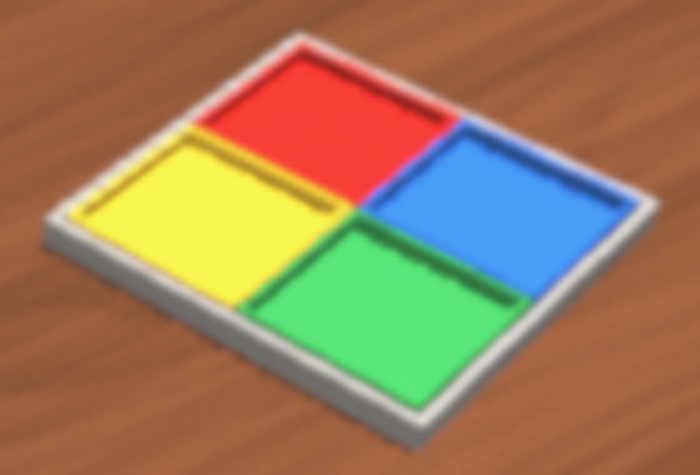

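Request:
move_arm(deltas="0.02 0.02 0 0 0 0 0; 0.05 0.053 0 0 0 0 0; 0.082 0.088 0 0 0 0 0; 0.114 0.122 0 0 0 0 0; 0.146 0.156 0 0 0 0 0")

```text
time_s: 0.6
tool_pos: [0.2967, -0.5004, 0.25]
eef_rot: [3.141, 0.001, -1.347]
contact_force: [1.0, -0.9, 0.1]
gripper_width: 0.0854
```

Request:
move_arm(deltas="0.032 0.034 0 0 0 0 0; 0.064 0.068 -0.01 0 0 0 0; 0.096 0.102 -0.03 0 0 0 0; 0.126 0.135 -0.06 0 0 0 0; 0.158 0.168 -0.09 0 0 0 0")

```text
time_s: 1.1
tool_pos: [0.4492, -0.3384, 0.1648]
eef_rot: [-3.141, -0.001, -1.347]
contact_force: [-0.2, -0.7, -0.2]
gripper_width: 0.0853
```

```bash
python3 - <<'E'
from station import monitor, optics
from h import *
s=monitor.read_state(); print(s["time_s"],s["tool_pos"],s["eef_rot"],s["contact_force"])
d=optics.get_image("wrist"); cv2.imwrite("pics/w1.png",d["pixels"])
E
```

```text
1.1 [ 0.44920362 -0.33838955  0.16479247] [-3.14119846e+00 -6.16709424e-04 -1.34694589e+00] [-0.17448362 -0.72276582 -0.24079106]
```

View pics/w1.png

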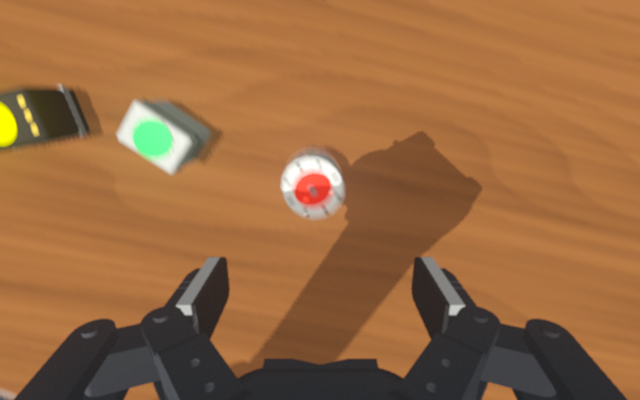

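The wrist picture shows the red sticker at (313,188), lying between the open fingers. I'm going down to grip.

```bash
python3 - <<'E'
from station import monitor, optics
from h import *
d=optics.get_image("wrist")
print(back(d,313,188,.056), back(d,153,139,.05),monitor.read_state()["tool_pos"])
E
```

```text
[ 0.46281789 -0.32089814  0.056     ] [ 0.46995149 -0.19855635  0.05      ] [ 0.45093996 -0.33210542  0.16174264]
```

```bash
python3 - <<'E'
from station import monitor, optics
from h import *
for i in range(3): d=optics.get_image("wrist")
print(monitor.read_state()["tool_pos"])
for c,p,s,m in seg(d):
    if s[4]>200: print(c,p,s[4],back(d,*p,{"red":.056}.get(c,.05)).round(4))
E
```

```text
[ 0.44799515 -0.34037069  0.16531895]
red [314.94 191.33] 1037 [ 0.455  -0.3332  0.056 ]
yellow [  7.49 126.37] 608 [ 0.451  -0.1021  0.05  ]
green [153.88 139.94] 1171 [ 0.4652 -0.2079  0.05  ]
```

Request:
move_arm(deltas="0.0065 0.007 -0.02 0 0 0 0; 0.0065 0.007 -0.055 0 0 0 0; 0.0065 0.007 -0.09 0 0 0 0; 0.0065 0.007 -0.12 0 0 0 0; 0.0065 0.007 -0.131 0 0 0 0")

```text
time_s: 1.85
tool_pos: [0.4524, -0.3341, 0.0326]
eef_rot: [3.138, 0.002, -1.35]
contact_force: [-0.4, 0.1, 0.6]
gripper_width: 0.0855
```

Request:
move_arm(deltas="0 0 0 0 0 0 0.3; 0 0 0 0 0 0 1; 0 0 0 0 0 0 1; 0 0 0 0 0 0 1; 0 0 0 0 0 0 1")

```text
time_s: 2.35
tool_pos: [0.456, -0.3338, 0.0366]
eef_rot: [-3.139, -0.003, -1.347]
contact_force: [-1.2, 0.7, 6.8]
gripper_width: 0.0468
```

Request:
move_arm(deltas="0 0 0 0 0 0 1; 0 0 0 0 0 0 1; 0 0 0.01 0 0 0 1; 0 0 0.04 0 0 0 1; 0 0 0.08 0 0 0 1")

```text
time_s: 2.85
tool_pos: [0.4534, -0.3319, 0.1143]
eef_rot: [3.139, 0.003, -1.347]
contact_force: [1.3, 0.1, -1.3]
gripper_width: 0.0467
```

Request:
move_arm(deltas="0 0.02 0.03 0 0 0 1; 0 0.06 0.05 0 0 0 1; 0 0.105 0.06 0 0 0 1; 0 0.15 0.06 0 0 0 1; 0 0.195 0.06 0 0 0 1")

```text
time_s: 3.35
tool_pos: [0.4545, -0.1362, 0.1757]
eef_rot: [-3.14, -0.001, -1.347]
contact_force: [0.3, 0.1, -2.2]
gripper_width: 0.0466
```

```bash
python3 - <<'E'
from h import *
d=dict(np.load("scene0.npz"))
t=np.array([back(d,(x+.5)/5-.5+345,(y+.5)/5-.5+120,.015) for x,y in [(300,32),(45,216),(420,424),(660,203)]])
print(t.round(4),t.mean(0).round(4),[np.linalg.norm(t[i]-t[(i+1)%4]).round(4) for i in range(4)])
E
```

```text
[[0.3946 0.319  0.015 ]
 [0.4438 0.12   0.015 ]
 [0.6414 0.169  0.015 ]
 [0.5938 0.3667 0.015 ]] [0.5184 0.2437 0.015 ] [np.float64(0.205), np.float64(0.2036), np.float64(0.2033), np.float64(0.2049)]
```

Request:
move_arm(deltas="0.001 0.045 0 0 0 0 1; 0.002 0.09 0 0 0 0 1; 0.003 0.135 0 0 0 0 1; 0.003 0.18 0 0 0 0 1; 0.004 0.225 0 0 0 0 1")

```text
time_s: 3.85
tool_pos: [0.4582, 0.0887, 0.1752]
eef_rot: [-3.141, -0.001, -1.347]
contact_force: [0.9, 0.3, -2.8]
gripper_width: 0.047
```

Request:
move_arm(deltas="0 0.045 0 0 0 0 1; 0.001 0.09 0 0 0 0 1; 0.001 0.13 0 0 0 0 1; 0.002 0.16 0 0 0 0 1; 0.002 0.18 0 0 0 0 1")

```text
time_s: 4.35
tool_pos: [0.4601, 0.27, 0.1752]
eef_rot: [-3.141, 0.001, -1.344]
contact_force: [0.5, -0.2, -2.1]
gripper_width: 0.047
```

Request:
move_arm(deltas="0 0.0095 0 0 0 0 1; 0 0.0095 -0.01 0 0 0 1; 0 0.0095 -0.04 0 0 0 1; 0 0.0095 -0.075 0 0 0 1; 0 0.0095 -0.09 0 0 0 1")

```text
time_s: 4.85
tool_pos: [0.4594, 0.273, 0.0813]
eef_rot: [3.136, -0.004, -1.349]
contact_force: [-0.8, -0.4, -3.4]
gripper_width: 0.0465
```

```bash
python3 - <<'E'
from station import monitor, optics
from h import *
for i in range(2): d=optics.get_image("scene")
print(monitor.read_state()["tool_pos"],monitor.read_state()["contact_force"])
cv2.imwrite("pics/s1.png",cv2.resize(d["pixels"][60:240,300:540],None,fx=3.3,fy=3.3))
E
```

```text
[0.45960502 0.27406886 0.08215882] [-0.72552805  0.31093441 -1.88244267]
```

View pics/s1.png

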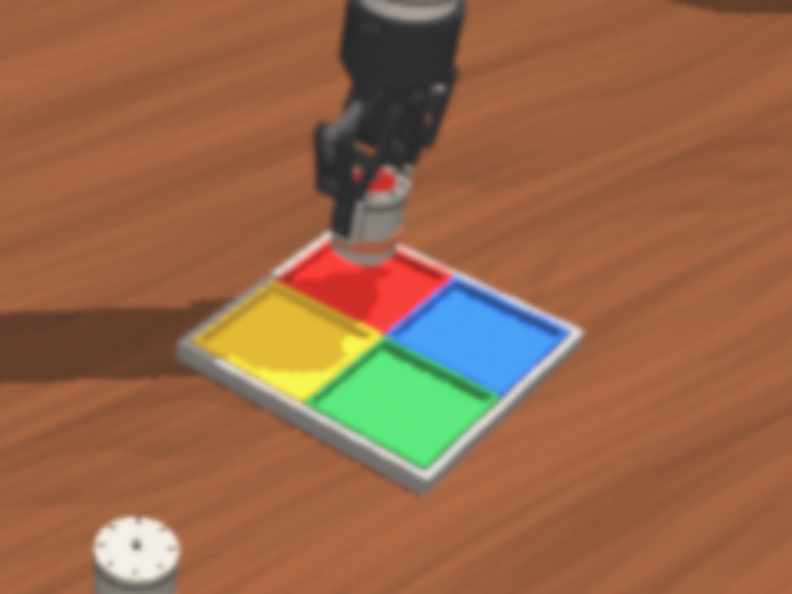

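The motor is held upright over the red bay at about (365,260). Next I lower it slowly.

Request:
move_arm(deltas="0.001 0.002 -0.012 0 0 0 1; 0.001 0.002 -0.022 0 0 0 1; 0.001 0.002 -0.03 0 0 0 1; 0.001 0.002 -0.035 0 0 0 1; 0.001 0.002 -0.037 0 0 0 1")

```text
time_s: 5.45
tool_pos: [0.4617, 0.2786, 0.047]
eef_rot: [3.141, -0.0, -1.347]
contact_force: [0.2, 0.5, -2.6]
gripper_width: 0.0467
```

Request:
move_arm(deltas="0 0 -0.001 0 0 0 1; 0 0 -0.001 0 0 0 1; 0 0 -0.002 0 0 0 1; 0 0 -0.002 0 0 0 1; 0 0 -0.002 0 0 0 1")

```text
time_s: 5.95
tool_pos: [0.462, 0.2787, 0.0456]
eef_rot: [-3.141, -0.0, -1.347]
contact_force: [-0.3, 0.3, -2.0]
gripper_width: 0.0469
```

Request:
move_arm(deltas="0 0 -0.001 0 0 0 1; 0 0 -0.001 0 0 0 1; 0 0 -0.002 0 0 0 1; 0 0 -0.002 0 0 0 1; 0 0 -0.002 0 0 0 1")

```text
time_s: 6.45
tool_pos: [0.462, 0.2788, 0.0446]
eef_rot: [-3.141, -0.001, -1.347]
contact_force: [-2.3, -2.2, 7.4]
gripper_width: 0.0465
```

Contact. Release and rise.

Request:
move_arm(deltas="0 0 0 0 0 0 0.4; 0 0 0 0 0 0 0.3; 0 0 0 0 0 0 0.2; 0 0 0 0 0 0 0.2; 0 0 0.005 0 0 0 0.2")

```text
time_s: 6.95
tool_pos: [0.4615, 0.2784, 0.048]
eef_rot: [3.14, -0.001, -1.347]
contact_force: [-0.4, 0.3, -0.1]
gripper_width: 0.0687
```

Request:
move_arm(deltas="0 0 0.015 0 0 0 0.2; 0 0 0.045 0 0 0 0.2; 0 0 0.09 0 0 0 0.2; 0 -0.01 0.125 0 0 0 0; 0 -0.05 0.135 0 0 0 0")

```text
time_s: 7.45
tool_pos: [0.4634, 0.2341, 0.1893]
eef_rot: [-3.131, 0.005, -1.34]
contact_force: [1.4, -0.6, 0.4]
gripper_width: 0.0855
```

```bash
python3 - <<'E'
from station import monitor, optics
from h import *
for i in range(2): d=optics.get_image("scene")
print(monitor.read_state()["tool_pos"],monitor.read_state()["contact_force"])
cv2.imwrite("pics/s2.png",cv2.resize(d["pixels"][60:240,300:540],None,fx=3.3,fy=3.3))
E
```

```text
[0.46357015 0.22424256 0.18640672] [-0.63157767 -0.17515819  0.13774128]
```

View pics/s2.png

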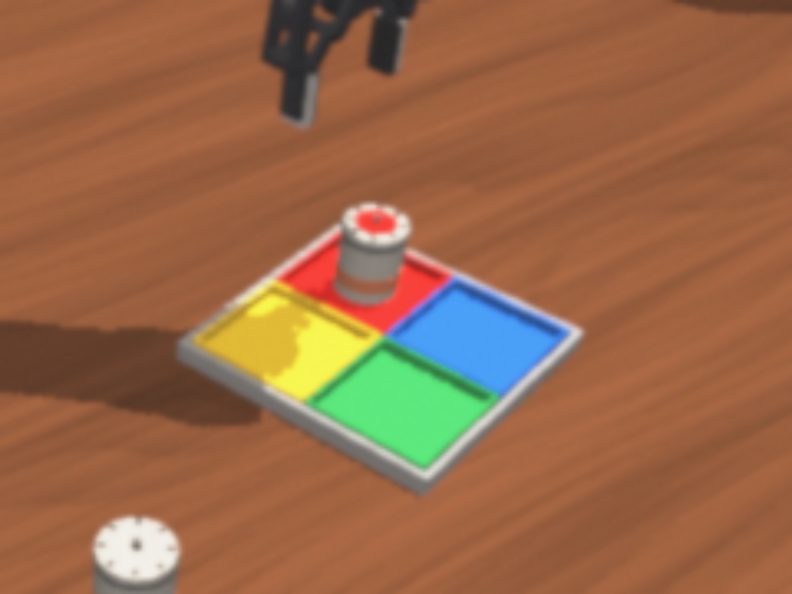

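Request:
move_arm(deltas="0 -0.02 0 0 0 0.12 0; 0 -0.045 0 0 0 0.26 0; 0 -0.072 0 0 0 0.4 0; 0 -0.1 0 0 0 0.54 0; 0 -0.128 0 0 0 0.68 0")

```text
time_s: 8.05
tool_pos: [0.4617, 0.0999, 0.1841]
eef_rot: [-3.141, -0.001, -0.661]
contact_force: [1.4, 0.1, -0.0]
gripper_width: 0.0855
```

Request:
move_arm(deltas="-0.002 -0.028 0 0 0 0.14 0; -0.004 -0.056 0 0 0 0.28 0; -0.006 -0.084 0 0 0 0.42 0; -0.008 -0.112 0 0 0 0.56 0; -0.01 -0.14 0 0 0 0.7 0")

```text
time_s: 8.55
tool_pos: [0.4517, -0.0402, 0.1842]
eef_rot: [3.141, -0.001, 0.039]
contact_force: [-0.2, -0.0, 0.8]
gripper_width: 0.0852
```

Request:
move_arm(deltas="0 -0.02 0 0 0 0.13 0; 0 -0.04 -0.01 0 0 0.25 0; 0 -0.05 -0.03 0 0 0.34 0; 0 -0.052 -0.05 0 0 0.377 0; 0 -0.052 -0.05 0 0 0.377 0")

```text
time_s: 9.05
tool_pos: [0.4501, -0.0917, 0.132]
eef_rot: [-3.139, 0.004, 0.409]
contact_force: [0.0, -0.3, -0.8]
gripper_width: 0.0856
```

```bash
cat > look.py <<'E'
from station import monitor, optics
from h import *
import sys
for i in range(2): d=optics.get_image("wrist")
s=monitor.read_state();print(s["time_s"],s["tool_pos"].round(4),s["eef_rot"].round(3),s["qpos"].round(2))
cv2.imwrite(f"pics/{sys.argv[1]}.png",d["pixels"])
for c,p,s,m in seg(d):
    if s[4]>300: print(c,p,s[4],back(d,*p,{"red":.056,"blue":.052}.get(c,.05)).round(4))
np.savez(sys.argv[1]+".npz",**d)
E
python3 look.py w2
```

```text
9.15 [ 0.4521 -0.0909  0.1341] [-3.141 -0.     0.41 ] [ 0.67  0.35 -0.67  2.11  0.31  0.77  0.22]
yellow [319.7  218.49] 1517 [ 0.4518 -0.095   0.05  ]
green [279.02 345.09] 806 [ 0.4652 -0.2085  0.05  ]
```

View pics/w2.png

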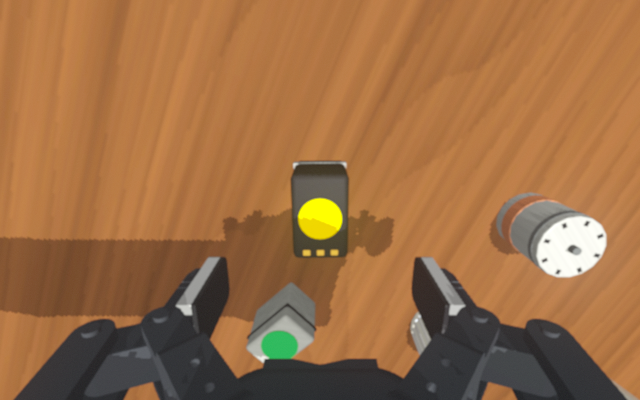

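The battery is square to the jaws, with its sticker at (320,218).

Request:
move_arm(deltas="0 -0.004 -0.015 0 0 0 0; 0 -0.004 -0.045 0 0 0 0; 0 -0.004 -0.075 0 0 0 0; 0 -0.004 -0.095 0 0 0 0; 0 -0.004 -0.1 0 0 0 0")

```text
time_s: 9.65
tool_pos: [0.4517, -0.0948, 0.033]
eef_rot: [-3.141, 0.001, 0.411]
contact_force: [-0.9, -0.1, -0.0]
gripper_width: 0.0855
```

Request:
move_arm(deltas="0 0 0 0 0 0 0.3; 0 0 0 0 0 0 1; 0 0 0 0 0 0 1; 0 0 0 0 0 0 1; 0 0 0 0 0 0 1")

```text
time_s: 10.15
tool_pos: [0.4529, -0.0955, 0.0349]
eef_rot: [3.14, -0.002, 0.41]
contact_force: [-0.5, 0.1, 6.3]
gripper_width: 0.0394
```

Request:
move_arm(deltas="0 0 0 0 0 0 1; 0 0 0 0 0 0 1; 0 0 0.01 0 0 0 1; 0 0 0.04 0 0 0 1; 0 0 0.08 0 0 0 1")

```text
time_s: 10.65
tool_pos: [0.4502, -0.0951, 0.1137]
eef_rot: [-3.139, 0.003, 0.41]
contact_force: [1.8, -0.1, -2.2]
gripper_width: 0.0397
```

Request:
move_arm(deltas="0.002 0.02 0.02 0 0 -0.02 1; 0.006 0.055 0.035 0 0 -0.06 1; 0.012 0.095 0.04 0 0 -0.1 1; 0.018 0.135 0.04 0 0 -0.14 1; 0.023 0.175 0.04 0 0 -0.16 1")

```text
time_s: 11.15
tool_pos: [0.4748, 0.0808, 0.1546]
eef_rot: [3.141, -0.001, 0.248]
contact_force: [0.9, -0.8, -2.6]
gripper_width: 0.0393
```

Request:
move_arm(deltas="0.004 0.04 0 0 0 0 1; 0.007 0.07 0 0 0 0 1; 0.009 0.092 -0.01 0 0 0 1; 0.009 0.103 -0.03 0 0 0 1; 0.009 0.1035 -0.06 0 0 0 1")

```text
time_s: 11.65
tool_pos: [0.4847, 0.1861, 0.095]
eef_rot: [-3.14, -0.005, 0.253]
contact_force: [0.3, -0.3, -2.2]
gripper_width: 0.0392
```

Request:
move_arm(deltas="0 0 -0.01 0 0 0 1; 0 0 -0.025 0 0 0 1; 0 0 -0.036 0 0 0 1; 0 0 -0.042 0 0 0 1; 0 0 -0.044 0 0 0 1")

```text
time_s: 12.15
tool_pos: [0.4839, 0.1829, 0.0492]
eef_rot: [3.142, 0.0, 0.25]
contact_force: [0.0, -0.2, -3.2]
gripper_width: 0.0391
```

Request:
move_arm(deltas="0 0 -0.001 0 0 0 1; 0 0 -0.002 0 0 0 1; 0 0 -0.003 0 0 0 1; 0 0 -0.003 0 0 0 1; 0 0 -0.003 0 0 0 1")

```text
time_s: 12.65
tool_pos: [0.484, 0.1832, 0.0467]
eef_rot: [-3.142, -0.0, 0.25]
contact_force: [0.5, 0.2, -2.1]
gripper_width: 0.0394
```

Request:
move_arm(deltas="0 0 -0.001 0 0 0 1; 0 0 -0.002 0 0 0 1; 0 0 -0.003 0 0 0 1; 0 0 -0.003 0 0 0 1; 0 0 -0.003 0 0 0 1")

```text
time_s: 13.15
tool_pos: [0.4838, 0.1832, 0.0434]
eef_rot: [-3.142, 0.0, 0.25]
contact_force: [0.2, -0.1, -3.2]
gripper_width: 0.0388
```

Request:
move_arm(deltas="0 0 -0.001 0 0 0 1; 0 0 -0.002 0 0 0 1; 0 0 -0.002 0 0 0 1; 0 0 -0.002 0 0 0 1; 0 0 -0.002 0 0 0 1")

```text
time_s: 13.65
tool_pos: [0.4839, 0.1833, 0.043]
eef_rot: [3.14, -0.001, 0.25]
contact_force: [-4.4, -2.0, 11.6]
gripper_width: 0.0388
```

Contact. Release.

Request:
move_arm(deltas="0 0 0 0 0 0 0.5; 0 0 0 0 0 0 0.4; 0 0 0 0 0 0 0.3; 0 0 0 0 0 0 0.3; 0 0 0.005 0 0 0 0.3")

```text
time_s: 14.15
tool_pos: [0.4834, 0.183, 0.046]
eef_rot: [3.142, 0.001, 0.25]
contact_force: [0.1, 0.4, -0.7]
gripper_width: 0.0597
```

Request:
move_arm(deltas="0 0 0.015 0 0 0 0.3; 0 0 0.045 0 0 0 0.3; 0 0 0.09 0 0 0 0.3; 0 -0.01 0.13 0 0 0 0; 0 -0.04 0.14 0 0 -0.08 0")

```text
time_s: 14.65
tool_pos: [0.4859, 0.1474, 0.1924]
eef_rot: [-3.138, -0.01, 0.174]
contact_force: [0.8, -0.6, 0.5]
gripper_width: 0.0847
```

```bash
python3 - <<'E'
from station import monitor, optics
from h import *
for i in range(2): d=optics.get_image("scene")
print(monitor.read_state()["tool_pos"],monitor.read_state()["eef_rot"])
cv2.imwrite("pics/s3.png",cv2.resize(d["pixels"][60:240,300:540],None,fx=3.3,fy=3.3))
E
```

```text
[0.48545794 0.1399803  0.18948335] [ 3.13872092 -0.00483598  0.16394218]
```

View pics/s3.png

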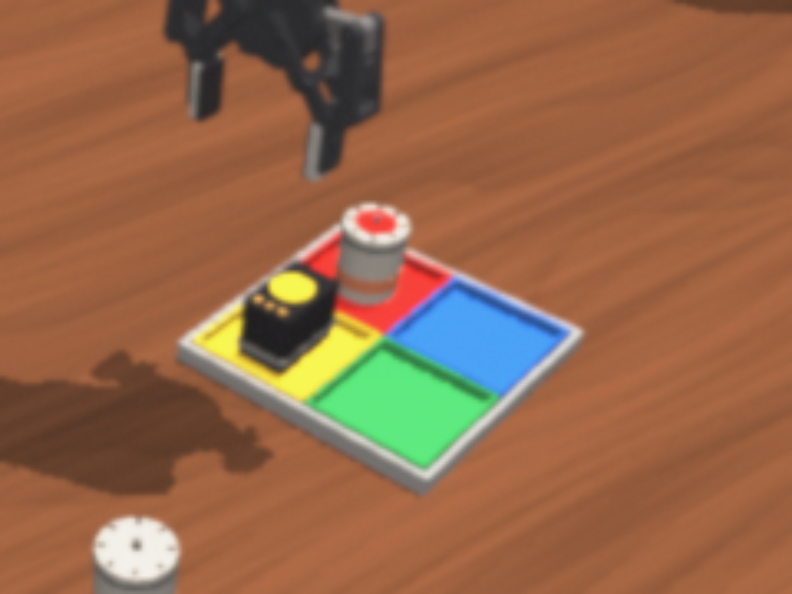

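Request:
move_arm(deltas="0.008 -0.02 0 0 0 0 0; 0.023 -0.058 0 0 0 0 0; 0.039 -0.098 0 0 0 0 0; 0.055 -0.138 0 0 0 0 0; 0.071 -0.178 0 0 0 0 0")

```text
time_s: 15.25
tool_pos: [0.5551, -0.0358, 0.187]
eef_rot: [-3.141, -0.0, 0.171]
contact_force: [-0.0, 0.3, 0.1]
gripper_width: 0.0857
```

Request:
move_arm(deltas="0.016 -0.04 0 0 0 0 0; 0.032 -0.08 0 0 0 0 0; 0.045 -0.115 -0.01 0 0 0 0; 0.053 -0.133 -0.03 0 0 0 0; 0.053 -0.135 -0.045 0 0 0 0")

```text
time_s: 15.75
tool_pos: [0.608, -0.1732, 0.1403]
eef_rot: [3.141, 0.0, 0.165]
contact_force: [-0.0, 0.4, -0.7]
gripper_width: 0.0853
```

```bash
python3 look.py w3
```

```text
15.85 [ 0.6059 -0.1689  0.139 ] [-3.138  0.005  0.17 ] [ 0.6   0.57 -0.56  1.73  0.36  0.95  0.07]
red [616.07  40.21] 4253 [ 0.7569 -0.0348  0.056 ]
green [119.99 227.95] 1169 [ 0.4644 -0.208   0.05  ]
blue [324.19 211.37] 1225 [ 0.6076 -0.1698  0.052 ]
```

View pics/w3.png

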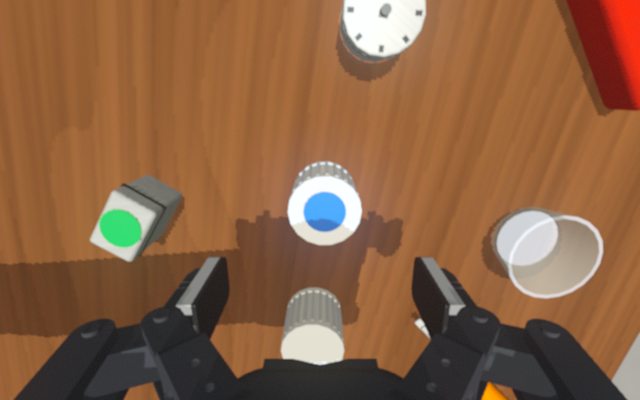

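The blue filter is centred at (324,211), and both neighbours are clear of the fingers.

Request:
move_arm(deltas="0 0 -0.015 0 0 0 0; 0 0 -0.045 0 0 0 0; 0 0 -0.075 0 0 0 0; 0 0 -0.1 0 0 0 0; 0 0 -0.106 0 0 0 0")

```text
time_s: 16.35
tool_pos: [0.6059, -0.1675, 0.033]
eef_rot: [-3.139, 0.004, 0.173]
contact_force: [0.1, 0.1, 0.1]
gripper_width: 0.0854
```

Request:
move_arm(deltas="0 0 0 0 0 0 0.3; 0 0 0 0 0 0 1; 0 0 0 0 0 0 1; 0 0 0 0 0 0 1; 0 0 0 0 0 0 1")

```text
time_s: 16.85
tool_pos: [0.6094, -0.1697, 0.0376]
eef_rot: [3.14, -0.004, 0.17]
contact_force: [-0.5, 1.6, 6.6]
gripper_width: 0.051
```

Request:
move_arm(deltas="0 0 0 0 0 0 1; 0 0 0 0 0 0 1; 0 0 0.01 0 0 0 1; 0 0 0.04 0 0 0 1; 0 0 0.08 0 0 0 1")

```text
time_s: 17.35
tool_pos: [0.606, -0.1699, 0.1149]
eef_rot: [-3.14, 0.004, 0.17]
contact_force: [1.3, -0.6, -1.0]
gripper_width: 0.0508
```

Request:
move_arm(deltas="0 0.01 0.03 0 0 0 1; -0.002 0.03 0.06 0 0 0 1; -0.006 0.065 0.075 0 0 0 1; -0.011 0.105 0.075 0 0 0 1; -0.016 0.148 0.075 0 0 0 1")

```text
time_s: 17.85
tool_pos: [0.5916, -0.0216, 0.1918]
eef_rot: [3.14, -0.002, 0.168]
contact_force: [0.5, 0.2, -0.9]
gripper_width: 0.0508
```

Request:
move_arm(deltas="-0.005 0.045 0 0 0 0 1; -0.01 0.09 0 0 0 0 1; -0.015 0.135 0 0 0 0 1; -0.02 0.18 0 0 0 0 1; -0.025 0.22 0 0 0 0 1")

```text
time_s: 18.35
tool_pos: [0.566, 0.2002, 0.1912]
eef_rot: [-3.142, -0.0, 0.171]
contact_force: [0.5, -0.4, -1.0]
gripper_width: 0.0508
```

Request:
move_arm(deltas="-0.005 0.04 0 0 0 0.02 1; -0.009 0.07 0 0 0 0.04 1; -0.0125 0.09 -0.01 0 0 0.06 1; -0.0135 0.1 -0.03 0 0 0.08 1; -0.0135 0.1025 -0.06 0 0 0.08 1")

```text
time_s: 18.85
tool_pos: [0.5536, 0.3022, 0.1308]
eef_rot: [-3.141, -0.003, 0.252]
contact_force: [-0.2, 0.0, -0.9]
gripper_width: 0.0505
```

Request:
move_arm(deltas="0 0 -0.02 0 0 0 1; 0 0 -0.045 0 0 0 1; 0 0 -0.063 0 0 0 1; 0 0 -0.073 0 0 0 1; 0 0 -0.078 0 0 0 1")

```text
time_s: 19.35
tool_pos: [0.5532, 0.2998, 0.0512]
eef_rot: [3.141, 0.002, 0.249]
contact_force: [1.2, -0.2, -0.7]
gripper_width: 0.0505
```

Request:
move_arm(deltas="0 0 -0.002 0 0 0 1; 0 0 -0.003 0 0 0 1; 0 0 -0.004 0 0 0 1; 0 0 -0.005 0 0 0 1; 0 0 -0.005 0 0 0 1")

```text
time_s: 19.85
tool_pos: [0.5536, 0.3007, 0.0478]
eef_rot: [-3.142, -0.001, 0.25]
contact_force: [-0.0, 0.6, -1.9]
gripper_width: 0.0508
```

Request:
move_arm(deltas="0 0 -0.001 0 0 0 1; 0 0 -0.001 0 0 0 1; 0 0 -0.002 0 0 0 1; 0 0 -0.002 0 0 0 1; 0 0 -0.002 0 0 0 1")

```text
time_s: 20.35
tool_pos: [0.5535, 0.3007, 0.0456]
eef_rot: [-3.142, -0.0, 0.25]
contact_force: [0.2, 0.1, 0.2]
gripper_width: 0.0505
```

Request:
move_arm(deltas="0 0 -0.001 0 0 0 1; 0 0 -0.001 0 0 0 1; 0 0 -0.002 0 0 0 1; 0 0 -0.002 0 0 0 1; 0 0 -0.002 0 0 0 1")

```text
time_s: 20.85
tool_pos: [0.5534, 0.3008, 0.0456]
eef_rot: [3.14, -0.001, 0.25]
contact_force: [-4.4, -3.3, 13.6]
gripper_width: 0.0511
```

Contact. Release, rise, then head for the switch.

Request:
move_arm(deltas="0 0 0 0 0 0 0.35; 0 0 0 0 0 0 0.25; 0 0 0 0 0 0 0.15; 0 0 0 0 0 0 0.15; 0 0 0.005 0 0 0 0.15")

```text
time_s: 21.35
tool_pos: [0.5529, 0.3003, 0.0477]
eef_rot: [3.141, 0.002, 0.25]
contact_force: [-0.2, 0.6, 0.4]
gripper_width: 0.0728
```

Request:
move_arm(deltas="0 0 0.015 0 0 0 0.15; 0 0 0.045 0 0 0 0.15; 0 0 0.09 0 0 0 0.15; 0 -0.01 0.13 0 0 0 0; 0 -0.04 0.145 0 0 -0.1 0")

```text
time_s: 21.85
tool_pos: [0.554, 0.2656, 0.1997]
eef_rot: [-3.135, -0.009, 0.153]
contact_force: [0.6, -1.2, -0.5]
gripper_width: 0.0852
```

```bash
python3 - <<'E'
from station import monitor, optics
from h import *
for i in range(2): d=optics.get_image("scene")
print(monitor.read_state()["tool_pos"],monitor.read_state()["eef_rot"])
cv2.imwrite("pics/s4.png",cv2.resize(d["pixels"][60:240,300:540],None,fx=3.3,fy=3.3))
E
```

```text
[0.55587613 0.25757846 0.1977094 ] [ 3.13975672 -0.00676711  0.14387292]
```

View pics/s4.png

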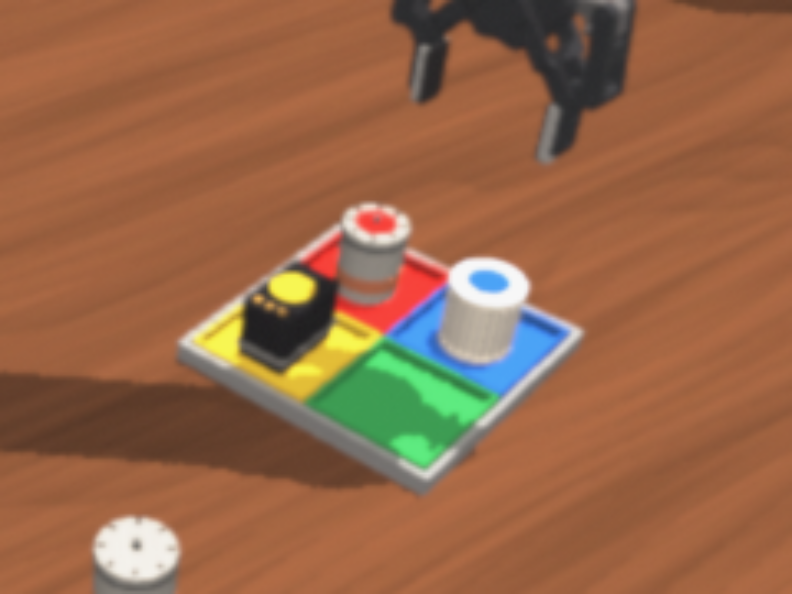

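Request:
move_arm(deltas="-0.004 -0.02 0 0 0 -0.02 0; -0.012 -0.062 0 0 0 -0.07 0; -0.02 -0.107 0 0 0 -0.13 0; -0.029 -0.152 0 0 0 -0.19 0; -0.038 -0.197 0 0 0 -0.25 0")

```text
time_s: 22.45
tool_pos: [0.5147, 0.0626, 0.1938]
eef_rot: [-3.141, -0.0, -0.101]
contact_force: [0.7, 0.3, -0.1]
gripper_width: 0.085
```

Request:
move_arm(deltas="-0.009 -0.045 0 0 0 -0.06 0; -0.018 -0.09 0 0 0 -0.12 0; -0.027 -0.135 0 0 0 -0.18 0; -0.036 -0.18 0 0 0 -0.24 0; -0.043 -0.22 0 0 0 -0.28 0")

```text
time_s: 22.95
tool_pos: [0.4716, -0.1581, 0.1939]
eef_rot: [3.141, -0.0, -0.382]
contact_force: [0.6, 0.5, -0.7]
gripper_width: 0.0854
```

Request:
move_arm(deltas="-0.005 -0.03 -0.01 0 0 -0.02 0; -0.007 -0.045 -0.03 0 0 -0.025 0; -0.0075 -0.051 -0.05 0 0 -0.025 0; -0.0075 -0.0515 -0.06 0 0 -0.025 0; -0.0075 -0.0515 -0.06 0 0 -0.025 0")

```text
time_s: 23.45
tool_pos: [0.4642, -0.2068, 0.1324]
eef_rot: [-3.141, 0.003, -0.404]
contact_force: [-0.1, 1.2, -0.1]
gripper_width: 0.0854
```

```bash
python3 look.py w4
```

```text
23.55 [ 0.4656 -0.2069  0.1341] [-3.141e+00 -1.000e-03 -4.030e-01] [ 0.68  0.38 -0.42  2.02  0.21  0.79 -0.27]
green [321.67 214.47] 1264 [ 0.4652 -0.2082  0.05  ]
```

View pics/w4.png

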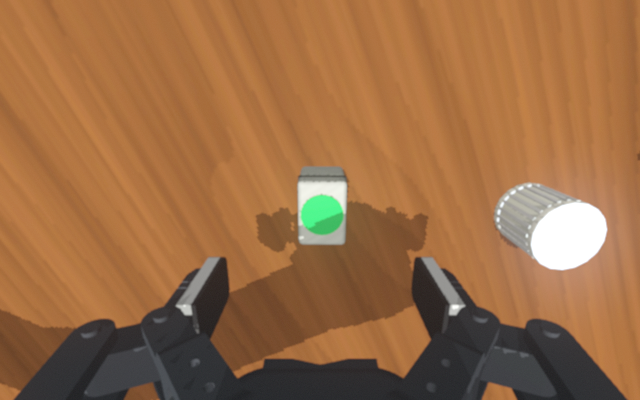

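The switch is aligned, with its sticker at (322,214).

Request:
move_arm(deltas="0 -0.001 -0.015 0 0 0 0; 0 -0.001 -0.045 0 0 0 0; 0 -0.001 -0.075 0 0 0 0; 0 -0.001 -0.094 0 0 0 0; 0 -0.001 -0.098 0 0 0 0")

```text
time_s: 24.05
tool_pos: [0.4646, -0.2078, 0.0346]
eef_rot: [-3.141, 0.002, -0.403]
contact_force: [-0.7, -0.3, 1.0]
gripper_width: 0.0853
```

Request:
move_arm(deltas="0 0 0 0 0 0 0.3; 0 0 0 0 0 0 1; 0 0 0 0 0 0 1; 0 0 0 0 0 0 1; 0 0 0 0 0 0 1")

```text
time_s: 24.55
tool_pos: [0.4658, -0.2092, 0.0368]
eef_rot: [3.141, -0.002, -0.405]
contact_force: [-0.4, 1.1, 6.6]
gripper_width: 0.0329
```

Request:
move_arm(deltas="0 0 0 0 0 0 1; 0 0 0 0 0 0 1; 0 0 0.01 0 0 0 1; 0 0 0.04 0 0 0 1; 0 0 0.08 0 0 0 1")

```text
time_s: 25.05
tool_pos: [0.4634, -0.2083, 0.1155]
eef_rot: [-3.141, 0.004, -0.405]
contact_force: [-0.4, -0.8, -1.4]
gripper_width: 0.0331
```

Request:
move_arm(deltas="0.005 0.015 0.03 0 0 0.03 1; 0.015 0.045 0.06 0 0 0.1 1; 0.027 0.085 0.075 0 0 0.17 1; 0.038 0.126 0.075 0 0 0.24 1; 0.049 0.167 0.075 0 0 0.31 1")

```text
time_s: 25.55
tool_pos: [0.5141, -0.0406, 0.192]
eef_rot: [3.141, -0.002, -0.093]
contact_force: [0.3, 0.3, -0.7]
gripper_width: 0.0334
```

Request:
move_arm(deltas="0.011 0.041 0 0 0 0.07 1; 0.022 0.082 0 0 0 0.14 1; 0.033 0.123 0 0 0 0.21 1; 0.044 0.164 0 0 0 0.28 1; 0.053 0.2 0 0 0 0.33 1")

```text
time_s: 26.05
tool_pos: [0.5668, 0.1602, 0.1911]
eef_rot: [-3.141, -0.0, 0.238]
contact_force: [0.1, -1.0, -1.0]
gripper_width: 0.0332
```

Request:
move_arm(deltas="0.006 0.025 0 0 0 0.01 1; 0.009 0.042 -0.01 0 0 0.01 1; 0.01 0.047 -0.03 0 0 0.01 1; 0.01 0.048 -0.06 0 0 0.01 1; 0.01 0.048 -0.09 0 0 0.01 1")

```text
time_s: 26.55
tool_pos: [0.5769, 0.2065, 0.1004]
eef_rot: [3.142, -0.001, 0.246]
contact_force: [0.0, -0.5, -1.3]
gripper_width: 0.0324
```

Request:
move_arm(deltas="0 0 -0.015 0 0 0 1; 0 0 -0.03 0 0 0 1; 0 0 -0.042 0 0 0 1; 0 0 -0.048 0 0 0 1; 0 0 -0.05 0 0 0 1")

```text
time_s: 27.05
tool_pos: [0.577, 0.2062, 0.0503]
eef_rot: [-3.142, -0.0, 0.245]
contact_force: [-0.8, -0.8, -0.4]
gripper_width: 0.0333
```

Request:
move_arm(deltas="0 0.001 -0.002 0 0 0 1; 0 0.001 -0.003 0 0 0 1; 0 0.001 -0.004 0 0 0 1; 0 0.001 -0.004 0 0 0 1; 0 0.001 -0.004 0 0 0 1")

```text
time_s: 27.55
tool_pos: [0.577, 0.2072, 0.0467]
eef_rot: [-3.142, -0.0, 0.245]
contact_force: [-0.2, 0.1, -1.5]
gripper_width: 0.0333
```

Request:
move_arm(deltas="0 0 -0.001 0 0 0 1; 0 0 -0.001 0 0 0 1; 0 0 -0.002 0 0 0 1; 0 0 -0.002 0 0 0 1; 0 0 -0.002 0 0 0 1")

```text
time_s: 28.05
tool_pos: [0.577, 0.2072, 0.0449]
eef_rot: [3.141, -0.0, 0.245]
contact_force: [-1.4, 0.2, 4.2]
gripper_width: 0.0331
```

Request:
move_arm(deltas="0 0 -0.001 0 0 0 1; 0 0 -0.001 0 0 0 1; 0 0 -0.001 0 0 0 0.55; 0 0 -0.001 0 0 0 0.4; 0 0 -0.001 0 0 0 0.35")

```text
time_s: 28.55
tool_pos: [0.5768, 0.2071, 0.0432]
eef_rot: [-3.141, 0.0, 0.245]
contact_force: [-0.5, 0.6, -0.6]
gripper_width: 0.0555
```

Request:
move_arm(deltas="0 0 0 0 0 0 0.35; 0 0 0.005 0 0 0 0.35; 0 0 0.02 0 0 0 0.35; 0 0 0.06 0 0 0 0.35; 0 0 0.1 0 0 0 0.35")

```text
time_s: 29.05
tool_pos: [0.5765, 0.2072, 0.1451]
eef_rot: [-3.141, 0.001, 0.245]
contact_force: [1.3, -0.2, -0.2]
gripper_width: 0.0554
```

Request:
move_arm(deltas="-0.005 -0.02 0.03 0 0 0 0; -0.01 -0.06 0.05 0 0 0 0; -0.02 -0.105 0.06 0 0 0 0; -0.03 -0.15 0.06 0 0 0 0; -0.04 -0.19 0.06 0 0 0 0")

```text
time_s: 29.55
tool_pos: [0.5367, 0.0151, 0.2053]
eef_rot: [3.14, -0.002, 0.244]
contact_force: [0.2, -0.7, -0.4]
gripper_width: 0.0854
```

Request:
move_arm(deltas="-0.01 -0.03 0 0 0 0 0; -0.015 -0.06 0 0 0 0 0; -0.02 -0.09 0 0 0 0 0; -0.02 -0.1 0 0 0 0 0; -0.02 -0.1 0 0 0 0 0")

```text
time_s: 30.05
tool_pos: [0.5171, -0.0842, 0.2043]
eef_rot: [3.141, -0.001, 0.242]
contact_force: [-1.1, 1.0, 0.7]
gripper_width: 0.0854
```

```bash
python3 - <<'E'
from station import monitor, optics
from h import *
for n in("top","scene"):
    for i in range(2): d=optics.get_image(n)
    im=d["pixels"]; c=im[150:270,170:460] if n=="top" else im[100:340,140:500]
    cv2.imwrite(f"pics/{n}9.png",cv2.resize(c,None,fx=2.2 if n=="scene" else 2.7,fy=2.2 if n=="scene" else 2.7,interpolation=cv2.INTER_CUBIC))
    # circle fits per sticker
    for c,p,s,m in seg(d): print(n,c,p,s[4],back(d,*p,{"red":.064,"blue":.06}.get(c,.058)).round(4))
s=monitor.read_state();print(s["time_s"],s["tool_pos"],s["contact_force"])
E
```

```text
top red [315.33 108.99] 1122 [ 0.7858 -0.      0.064 ]
top red [213.33 238.51] 855 [0.4601 0.263  0.064 ]
top red [207.38 238.15] 71 [0.4613 0.2779 0.064 ]
top yellow [247.66 228.24] 1040 [0.484  0.1776 0.058 ]
top green [237.55 188.27] 559 [0.5861 0.2021 0.058 ]
top blue [203.56 200.35] 504 [0.557  0.2878 0.06  ]
scene red [413.38 126.85] 61 [0.4601 0.2804 0.064 ]
scene red [398.43 138.21] 96 [0.4757 0.2207 0.064 ]
scene red [419.97 148.86] 279 [0.5327 0.2345 0.064 ]
scene red [420.98 298.6 ] 2566 [ 0.8248 -0.0324  0.064 ]
scene yellow [388.29 146.71] 117 [0.4821 0.1862 0.058 ]
scene yellow [388.09 167.3 ] 489 [0.5384 0.1389 0.058 ]
scene green [424.16 164.84] 70 [0.5746 0.2093 0.058 ]
scene green [422.52 184.58] 686 [0.6202 0.1622 0.058 ]
scene blue [324.8   18.03] 693 [-0.2091  0.4756  0.06  ]
scene blue [17.06 32.97] 883 [-0.6394 -0.4254  0.06  ]
scene blue [61.75 57.33] 707 [-0.3797 -0.3397  0.06  ]
scene blue [611.65  79.32] 2673 [0.5838 0.9056 0.06  ]
scene blue [ 16.04 100.35] 698 [-0.1865 -0.4834  0.06  ]
scene blue [447.79 144.73] 52 [0.5522 0.3022 0.06  ]
scene blue [429.94 154.25] 67 [0.5558 0.2436 0.06  ]
scene blue [455.79 167.33] 316 [0.6196 0.2581 0.06  ]
30.25 [ 0.5172311  -0.08076384  0.20385876] [ 1.0757105   0.30536931 -0.0341001 ]
```

View pics/top9.png

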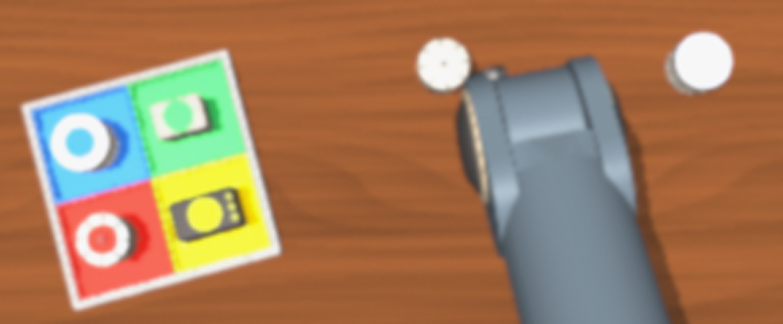

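View pics/scene9.png

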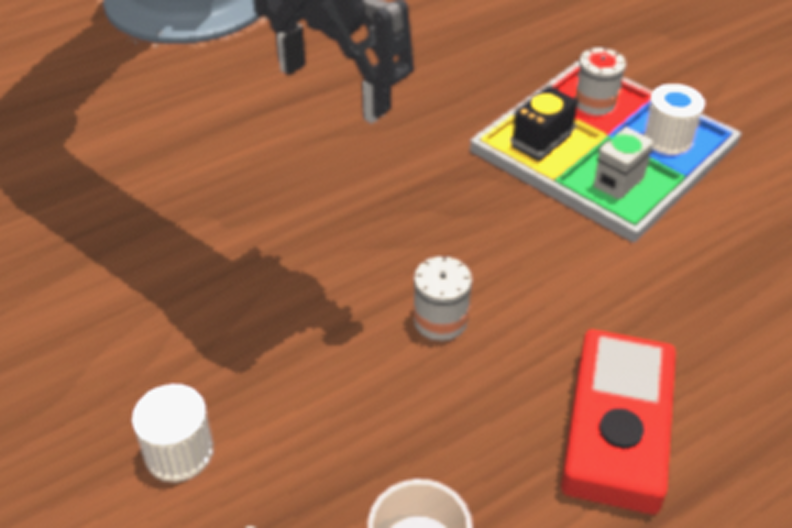

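```bash
python3 -c "
from station import manip; print(manip.finish_job())"
```

```text
the job is handed in; nothing more can be done
None
```

All four stickered parts are standing upright in the bays of their own colours. I handed the job in at about 30 s of the 125 s allowed, and the hand-in gives no verdict.

- **Placing:** I lowered each part until the wrist felt light contact (about 14 N at most), then opened the gripper. Nothing was dropped.
- **Centring:** in the last scene picture the stickers measured within about 4 mm of the bay centres. From the top camera I judged this only by eye, because the stickers merged with the bay floors of the same colour in the automatic measurement.
- **Scrap parts:** the plain motor and plain filter looked upright and in their places in the last pictures. I did not measure them again, but the arm never touched them.
- **Disagreements:** the tray centre differed by about 3 mm between the top and scene cameras, so I used the average. One early wrist reading was about 12 mm off because I matched a pixel to a later picture; a repeat agreed with the other cameras.

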